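Seat the grinding jar on its drive coupling and start it

ROBOT

A 7-joint arm with a two-finger parallel gripper is mounted at the origin on the work surface. World frame = base frame: x ahead of the robot, y to its left, z up, the work surface at z = 0. Lengths are in m, angles in rad, forces in N, time in s.
With the tool pointing down it reaches from about 0.425 to 0.925 m from the base axis. Payload 6.8 kg.
Tool frame: the origin (TCP) lies on the front face of the gripper's body, between the roots of the fingers; the fingertips stand 73 mm ahead of it and the grasp point (between the pads) lies 54 mm ahead of it (env.nose_length is the distance from the TCP to the fingertips, in m); z points along the fingers, y is the line along which they close (so a half turn about z gives the same grasp; the last joint's range is limited). The gripper opens to 85 mm and grips with 20 to 120 N. Pads are 22 mm wide; open, the fingers measure 114 mm over their backs; the gripper's body (76 mm by 85 mm) begins 54 mm behind the grasp point. The pads swing forward as they close: fully open they stand 13 mm farther back than shut.
Start: joints at [-1.362, 0.477, 0.022, 1.555, -0.011, 1.109, -0.083], TCP at [0.21, 0.641, 0.304] pointing down, gripper open.
Joint ranges: [-2.96, 2.96], [-0.34, 2.1], [-1.41, 1.46], [0.24, 2.44], [-1.37, 4.51], [0.17, 1.92], [-2.96, 2.96]. Speed limits (rad/s): [2.39, 2.39, 3.14, 3.14, 3.14, 3.14, 3.14].

INTERFACE

Orientations are given as a unit quaternion [w, x, y, z].
In Python, from cell import env, kin, camera, calibration, job gives the robot as it stands. The module is installed in compiled form; this text tells all that it offers. Calls block until the motion is done:
- env.reach(position, orientation): joint-space move of the TCP to a pose.
- env.movel(position, velocity=0.15, rot=None, stop_force=None): straight line of the TCP; rot=None keeps the orientation; velocity is the mean speed in m/s. With stop_force (N) it stops when the force on the tool has changed by that much, and returns True; else False.
- env.goto_joints(angles): joint-space move.
- env.grip(opening, f_grip=None): finger opening in m; f_grip is the grip in N (None keeps the last); returns when the fingers have stopped.
- env.dwell(seconds).
- kin.inverse_kinematics(position, orientation): joint angles nearest the present ones, or None.
- env.get_state(): the state.
- camera(name): name is "scene" or "top" or "wrist"; returns (picture, depth): 400x640x3 uint8, blue, green, red; 400x640 float32, m along the optical axis (not along the pixel's ray), 0 where there is no reading.
- calibration(name): a dict with "fx", "fy", "cx", "cy" (pixels), "k1" (the pictures are not rectified: a ray, as slopes to the right and down, at radius r is drawn at 1 + k1 r^2 times it, then the intrinsics apply), "rvec" (rotation vector, rad) and "tvec" (3), from world to camera coordinates, as OpenCV has them. Camera axes: x right, y down, z forward; pixel columns grow to the right and rows downward; lengths in m; the calibration is good to about 2 mm. A picture is of the moment at which its call begins: read the wrist's pose just before it. calibration takes no time and is no camera call; for the wrist camera it gives the pose at the moment of the call.
A pose or a line that the arm cannot do raises env.PlanningError and nothing moves.
- job.job_done(): hands the job in; it is judged then, once.
The state is a dict: "time": time; "qpos": joint angles; "joint_velocities": joint speeds; "joint_torque": joint torques, N m; "tcp_pos": TCP position; "orientation": TCP orientation; "force": force on the tool from outside, world axes, zero at the start; "torque": the same for the moment, N m; "opening": finger opening in m; "gripper_force": force on a finger pad.
Only numpy, scipy, OpenCV 4.12 (cv2) and the standard library are available. Lean on these libraries where they do the work, as an engineer would, in place of code of your own. Each camera call takes 0.05 s, during which the arm holds its last target. There are 200 camera calls.

TASK

Fit the grinding jar, the one with the black slotted foot and the black disc on its red lid, into the round well of the spice grinder: pressing only lightly, turn and shuffle it until its foot drops fully home over the drive coupling and the jar stands upright. Then press the green start button all the way down and let go, leaving the jar seated and the plain jars, bowl, mug and spoon where they are.

Things in the scene. Friction and masses are not known exactly. Their poses are not given: they have to be found in the camera images.
- jar: the grinding jar, glass, 72 mm tall, upright; origin at the centre of its underside, z up. Glass 44 mm in diameter from 16 to 52 mm up; below it a black round foot 40 mm in diameter, 16 mm high. Two slots 8 mm wide and 9.5 mm deep cross the foot's underside at right angles along the jar's x and y, right through, so it fits the coupling at four angles a quarter turn apart. 0.18 to 0.29 kg
- lid (a point): centre of the top of the grinding jar's lid: red, round, 48 mm in diameter, 20 mm tall (52 to 72 mm above the jar's underside), with a flat black disc on top that the plain jars lack; it can be gripped across at any yaw
- grinder: black spice grinder base, fixed to the counter, 130 mm (x) by 180 mm (y) by 60 mm high, origin at the centre of its underside. In its top is a round well 44 mm in diameter and 14 mm deep with a bevelled, silver-ringed mouth, 35 mm to its +y side; the green start button is 50 mm to its -y side. More than 30 N between jar and grinder does damage
- well (a point): centre of the flat floor of the grinder's well, 46 mm above the counter; axes as the grinder's. When the jar is home its foot rests on this floor, its underside at this point. A jar whose slots miss the coupling stands 5 to 8 mm too high; turned to line up within about 3 degrees and, by shuffling it sideways, 1 mm across the bar, it drops (the foot has 2 mm of play all round)
- coupling (a point): centre of the top of the drive coupling in the well: a black bar 34 mm long, 6 mm wide, standing 8 mm above the well's floor, stopped at an unknown angle, different each time. Sprung: it yields downward 2.2 N per mm for 3 mm, then is hard. It resists turning with 0.15 N m: under light pressure (to about 10 N) the foot slides round on it, pressed harder it turns along
- start_top (a point): centre of the top face of the green round start button, 26 mm in diameter, on the grinder; pressed straight down
- start (a joint): start button travel in m: 0 up, 0.005 fully down, 5 N to push fully down; springs back
- plain_jar_a: plain glass jar with an all-red lid, 48 mm in diameter, 72 mm tall, no black foot and no disc; origin at the centre of its underside; to be left alone
- plain_jar_b: another plain jar, the same; to be left alone
- bowl: white porcelain bowl, 130 mm across, 55 mm high, origin at the centre of its underside; to be left alone
- mug: blue mug, 76 mm across, 90 mm high, origin at the centre of its underside; to be left alone
- spoon: steel spoon lying on the counter; to be left alone
Things that resemble listed ones, but are neither listed nor needed, are in the scene too. Of the things shaped like the grinder, the black one is meant.

How it is judged:
On the way, in this order (a step that is already met when the one before it is completed fails the run):
1. the grinding jar is fully home over the coupling, upright in the well (z of jar in the frame of well below 0.003 m and horizontal distance between jar and well below 0.006 m and angle between jar's own z axis and vertical below 0.08 rad), for 0.2 s.
2. the start button is pressed down with the jar still home (value of joint start above 0.0035 m and z of jar in the frame of well below 0.003 m), for 0.05 s.
At the end, for the whole second after the job is handed in: The grinding jar stands at rest in the grinder's well with its underside less than 3 mm above the well's floor, less than 6 mm off the well's axis and tilted less than 0.08 rad; the start button has been pressed (at least 3.5 mm) after seating and is up again (all of step 1 and linear speed of jar below 0.02 m/s and value of joint start below 0.0015 m); the robot touches nothing.
It fails at once if the jar is forced: more than 30 N between jar and grinder (contact force between jar and grinder above 30 N).
It fails at once if the start button is pressed while the jar is not home (value of joint start above 0.003 m and (z of jar in the frame of well above 0.0045 m or horizontal distance between jar and well above 0.01 m)).
It fails at once if a plain jar, the bowl, the mug or the spoon is pushed more than 30 mm away (distance of any of plain_jar_a, plain_jar_b, bowl, mug, spoon from where it was at the start of the episode above 0.03 m).
It also fails if it takes over 67 s, if anything falls off the work surface, if the arm or the gripper's body presses on something with over 40 N, if the wrist force passes 120 N, or if a joint passes its speed limit or range.

## Working session

There is one attempt and no reset: what is moved stays moved. The work goes in short steps, each a Python script; the robot and the scene stay as the last script left them, time stands still between calls to the robot, and variables do not carry over. Pictures are saved under pics/ and viewed, at most 10 in all, crops included, and the job is handed in when it is done.

```bash
mkdir -p pics
cat > h.py <<'E'
import numpy as np, cv2
from cell import env, kin, camera, calibration, job
from scipy.spatial.transform import Rotation as R
def ray(c,u,v):
    x=(u-c["cx"])/c["fx"]; y=(v-c["cy"])/c["fy"]; rd=np.hypot(x,y); r=rd
    for _ in range(20): r=rd/(1+c["k1"]*r*r)
    s=r/rd if rd>0 else 1
    M=cv2.Rodrigues(np.array(c["rvec"],float))[0]; t=np.array(c["tvec"],float).ravel()
    return -M.T@t, M.T@np.array([x*s,y*s,1.])
def onplane(c,u,v,z):
    o,d=ray(c,u,v); return o+d*(z-o[2])/d[2]
def atdepth(c,u,v,dep):
    o,d=ray(c,u,v); return o+d*dep
def down(yaw):  # tool z down; tool y at world angle yaw+90deg... x axis at yaw
    q=(R.from_euler('z',yaw)*R.from_quat([1,0,0,0])).as_quat(); return [q[3],q[0],q[1],q[2]]
E
python3 - <<'E'
from h import *
s=env.get_state(); print(s["time"],s["tcp_pos"],s["orientation"],s["opening"])
a,da=camera("top"); b,db=camera("scene")
cv2.imwrite("pics/top0.png",a); cv2.imwrite("pics/scene0.png",b)
np.save("top0.npy",da); np.save("scene0.npy",db)
for n in("top","scene","wrist"):print(n,calibration(n))
E
```

```text
0.0 [0.21015211 0.64096515 0.3029172 ] [-8.37607757e-05  1.57752195e-01  9.87478299e-01 -9.19860474e-04] 0.08562726906670029
top {'fx': 484.4743672279463, 'fy': 484.4743672279463, 'cx': 311.29537728736994, 'cy': 198.26524784469487, 'k1': 0.008328404034530227, 'rvec': array([ 2.15993322, -2.14708636,  0.1516956 ]), 'tvec': array([0.03256749, 0.551678  , 1.13877152])}
scene {'fx': 368.3824000024709, 'fy': 368.3824000024709, 'cx': 313.1690794472805, 'cy': 199.41361579165158, 'k1': -0.06877985917017851, 'rvec': array([ 0.96521091,  2.57235997, -0.92412555]), 'tvec': array([ 0.40735002, -0.23119303,  1.25494379])}
wrist {'fx': 314.1644421613539, 'fy': 314.1644421613539, 'cx': 323.72030463391627, 'cy': 197.70339259378497, 'k1': 0.0018183496079799471, 'rvec': array([-2.3657366 , -1.71233612, -0.22101796]), 'tvec': array([-0.67315234, -0.03165843,  0.37878804])}
```

View pics/top0.png

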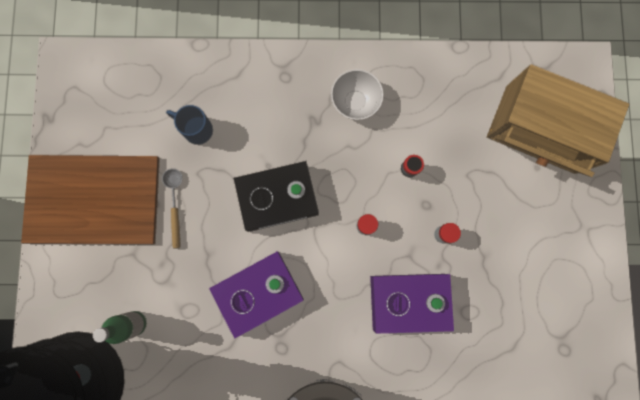

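View pics/scene0.png

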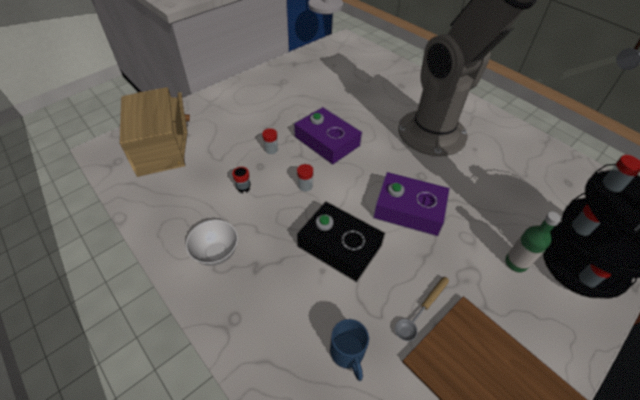

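The top view shows the red lids: (414,164) has a black disc on top and a black foot, while (368,225) and (450,233) are all red. The grinding jar is therefore the one at (414,164). There are three grinder shapes, and the black one at about (276,196) is the one meant, with its well at (261,198) and button at (296,189). The purple ones at (257,293) and (412,303) are decoys. Next I'll compute positions and confirm the jar in an enlarged crop.

Run:
```python
from h import *
a=cv2.imread("pics/top0.png"); c=calibration("top"); hsv=cv2.cvtColor(a,cv2.COLOR_BGR2HSV)
red=cv2.inRange(hsv,(0,120,60),(8,255,255))|cv2.inRange(hsv,(172,120,60),(180,255,255))
for k in cv2.findContours(red,0,2)[0]:
    if cv2.contourArea(k)>60:
        (u,v),r=cv2.minEnclosingCircle(k); print("red",u,v,r,onplane(c,u,v,.072).round(4))
g=cv2.inRange(hsv,(50,90,50),(80,255,255))
for k in cv2.findContours(g,0,2)[0]:
    if cv2.contourArea(k)>60:
        (u,v),r=cv2.minEnclosingCircle(k); print("green",u,v,r,onplane(c,u,v,.066).round(4))
for n,u,v,z in(("well",261,198,.06),("bowl",357,95,.05),("mug",193,123,.09)):print(n,onplane(c,u,v,z).round(4))
d=np.load("top0.npy"); print(d[164,414],d[183,285]); print(atdepth(c,285,183,d[183,285]))
b=cv2.imread("pics/scene0.png")
cv2.imwrite("pics/crop.png",np.hstack([cv2.resize(a[140:250,340:480],None,fx=2.8,fy=2.8,interpolation=2),cv2.resize(b[120:230,210:350],None,fx=2.8,fy=2.8,interpolation=2)]))
for y in (0,):
  for p in ([.5,.0],):pass
```

```text
red 449.5 232.5 10.606701850891113 [ 0.4681 -0.2871  0.072 ]
red 367.48394775390625 223.94920349121094 9.962677955627441 [ 0.4869 -0.0958  0.072 ]
red 413.0 164.27272033691406 10.1660737991333 [ 0.6299 -0.2056  0.072 ]
green 436.45745849609375 303.0957336425781 4.925637245178223 [ 0.3059 -0.2534  0.066 ]
green 274.26470947265625 283.79412841796875 4.801518440246582 [0.3476 0.1204 0.066 ]
well [0.5483 0.1556 0.06  ]
bowl [ 0.8083 -0.0757  0.05  ]
mug [0.722  0.3167 0.09  ]
1.1585457 1.1594837
[0.58506604 0.09909285 0.05847327]
```

View pics/crop.png

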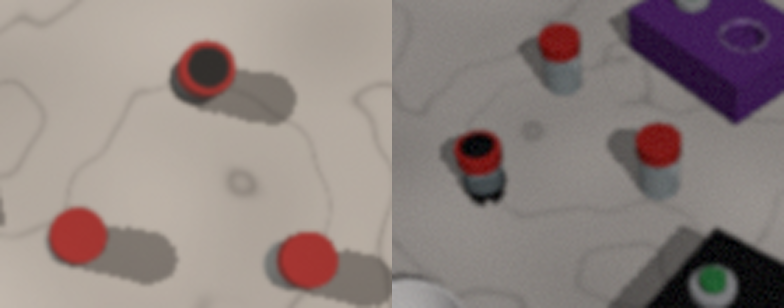

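The crop confirms it: the black disc and black slotted foot are on the jar at top-view (414,164), while the other two have all-red lids and no foot. One slot notch is faintly visible at the foot in the scene view, at about (243,192). On the way I'll look into the well with the wrist camera, then go to the jar.

```bash
cat >> h.py <<'E'
def camoff():
    s=env.get_state(); c=calibration("wrist"); o,d=ray(c,c["cx"],c["cy"]); q=s["orientation"]
    T=R.from_quat([q[1],q[2],q[3],q[0]]).inv()
    return T.apply(o-np.array(s["tcp_pos"])),T.apply(d)
def look(p,h,yaw): # reach so that p (xyz) is on the camera axis, camera about h above p
    o,d=camoff(); q=down(yaw); T=R.from_quat([q[1],q[2],q[3],q[0]]); o,d=T.apply(o),T.apply(d)
    cam=np.array(p)-d/(-d[2])*h
    env.reach(cam-o,q)
E
python3 - <<'E'
from h import *
print(camoff())
W=[.548,.156,.06]
look(W,.22,np.radians(106)); s=env.get_state(); print(s["time"],s["tcp_pos"],s["qpos"])
c=calibration("wrist"); a,d=camera("wrist"); cv2.imwrite("pics/w1.png",a); np.save("w1.npy",d); np.save("w1c.npy",c,allow_pickle=True)
E
```

```text
(array([ 0.06615532, -0.00035194, -0.06912   ]), array([-0.25781357, -0.00166831,  0.96619324]))
2.2667 [0.55063105 0.15072034 0.21091483] [-0.73535098  0.44541133  0.46431634  1.91941864 -0.26396716  0.83600088
  0.15027524]
```

View pics/w1.png

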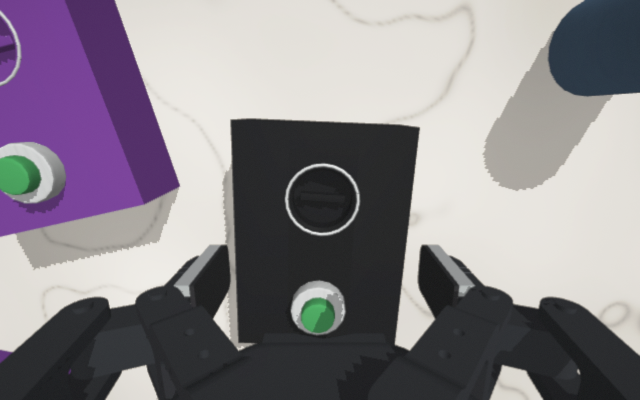

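The wrist picture shows the silver ring of the well centred near (322,199), the coupling bar faintly inside it and nearly horizontal in the image, and the green button near (318,314). I'll measure all three.

Run:
```python
from h import *
a=cv2.imread("pics/w1.png"); d=np.load("w1.npy"); c=np.load("w1c.npy",allow_pickle=True).item()
g=cv2.cvtColor(a,cv2.COLOR_BGR2GRAY)
m=np.zeros_like(g); m[150:250,270:375]=(g[150:250,270:375]>120)*255
k=max(cv2.findContours(m,0,2)[0],key=cv2.contourArea); e=cv2.fitEllipse(k); print(e, onplane(c,*e[0],.06))
hsv=cv2.cvtColor(a,cv2.COLOR_BGR2HSV); gm=cv2.inRange(hsv,(50,90,50),(80,255,255)); gm[:,:250]=0
# button top: depth points of green
v,u=np.nonzero(gm); P=np.array([atdepth(c,x,y,d[y,x]) for x,y in zip(u,v)]); zt=np.percentile(P[:,2],90)
T=P[abs(P[:,2]-zt)<.003]; print("button z",zt,T.min(0),T.max(0),(T.min(0)+T.max(0))/2)
# well interior by depth
pts=[]
for y in range(160,240):
  for x in range(280,365):
    if d[y,x]>0: pts.append((x,y,*atdepth(c,x,y,d[y,x])))
pts=np.array(pts); w=onplane(c,*e[0],.06)
r=np.hypot(pts[:,2]-w[0],pts[:,3]-w[1]); i=pts[r<.021]; print(np.histogram(i[:,4],bins=np.arange(.04,.066,.002)))
i=pts[r<.017]; B=i[(i[:,4]>.0505)&(i[:,4]<.057)]; print(len(B))
if len(B)>20:
    rr=cv2.minAreaRect(B[:,2:4].astype(np.float32)*1000); print(rr)
    q=B[:,2:4]-B[:,2:4].mean(0); ev,V=np.linalg.eigh(q.T@q); print("bar ang",np.degrees(np.arctan2(V[1,1],V[0,1])),B[:,2:4].mean(0))
roi=g[155:245,275:370].astype(float); cv2.imwrite("pics/w1c.png",cv2.resize(np.clip((roi-10)*5,0,255).astype(np.uint8),None,fx=5,fy=5,interpolation=2))
```

```text
((322.045654296875, 199.009765625), (71.36035919189453, 73.83985900878906), 89.1044921875) [0.54665825 0.15534487 0.06      ]
button z 0.08083156834604556 [0.55497708 0.05993175 0.07784919] [0.57874345 0.08525714 0.08171141] [0.56686027 0.07259444 0.0797803 ]
(array([   0,   63, 1486,  170,   30,   73,  296,    5,    5,    0,    0,
          0]), array([0.04 , 0.042, 0.044, 0.046, 0.048, 0.05 , 0.052, 0.054, 0.056,
       0.058, 0.06 , 0.062, 0.064]))
367
((546.8131103515625, 154.55677795410156), (33.46465301513672, 6.316691875457764), 12.310616493225098)
bar ang -168.05328652006088 [0.54668694 0.15472308]
```

View pics/w1c.png

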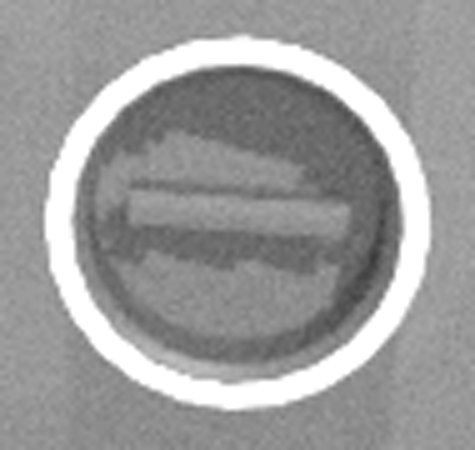

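Well centre is (0.5467, 0.155), the bar lies at 12° in world, and the button top is at (0.567, 0.073, 0.080). Next I'll get the jar's slot yaw from the scene picture, where the notch is visible.

Run:
```python
from h import *
b=cv2.imread("pics/scene0.png"); c=calibration("scene")
M=np.array(c["rvec"],float)
def proj(P):
    p=cv2.projectPoints(np.array(P,float).reshape(-1,3),M,np.array(c["tvec"],float),np.array([[c["fx"],0,c["cx"]],[0,c["fy"],c["cy"]],[0,0,1]]),np.array([c["k1"],0,0,0,0]))[0]; return p.reshape(-1,2)
J=[.6299,-.2056]
print("lid top",proj([[*J,.072]]),"base",proj([[*J,0]])); o,_=ray(c,1,1); print("cam",o, "view az from jar",np.degrees(np.arctan2(o[1]-J[1],o[0]-J[0])))
# bottom rim of foot at angles
for t in range(0,360,30): print(t,proj([[J[0]+.02*np.cos(np.radians(t)),J[1]+.02*np.sin(np.radians(t)),0.004]]).round(1).tolist())
x0,y0=222,158
cv2.imwrite("pics/s2.png",cv2.resize(np.clip(b[y0:y0+42,x0:x0+42].astype(float)*1.5,0,255).astype(np.uint8),None,fx=14,fy=14,interpolation=0))
```

```text
lid top [[241.37902015 171.60525181]] base [[244.89993323 188.52966346]]
cam [0.95362233 0.46510656 0.81764816] view az from jar 64.23531733737599
0 [[239.1, 191.0]]
30 [[241.7, 192.5]]
60 [[245.2, 192.7]]
90 [[248.6, 191.5]]
120 [[250.9, 189.3]]
150 [[251.5, 186.7]]
180 [[250.3, 184.3]]
210 [[247.6, 182.9]]
240 [[244.2, 182.7]]
270 [[240.9, 183.8]]
300 [[238.6, 186.0]]
330 [[237.9, 188.6]]
```

View pics/s2.png

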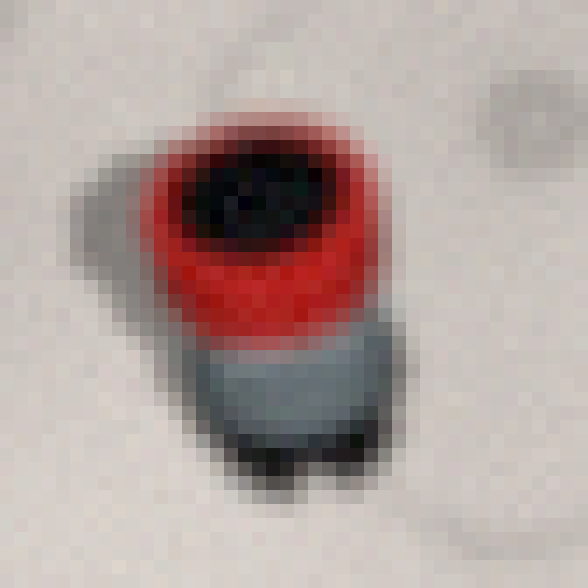

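The notch is at scene pixel (244,192). After correcting the lid offset, that puts a slot axis at about 65°, so turning the jar about +37° should line it up with the bar at 12° + 90°. Next I'll take a closer wrist look at the jar, then grasp it.

Run:
```python
from h import *
y=np.radians(72)
look([.63,-.206,.072],.2,y)
c=calibration("wrist"); a,d=camera("wrist"); cv2.imwrite("pics/w2.png",a)
hsv=cv2.cvtColor(a,cv2.COLOR_BGR2HSV)
red=cv2.inRange(hsv,(0,120,60),(8,255,255))|cv2.inRange(hsv,(172,120,60),(180,255,255))
# lid top points via depth: red or disc at height ~.072
v,u=np.mgrid[0:400,0:640]; 
P=[]
for yy in range(100,300):
  for xx in range(220,430):
    if d[yy,xx]>0:
      p=atdepth(c,xx,yy,d[yy,xx])
      if abs(p[2]-.072)<.006: P.append(p)
P=np.array(P); print(len(P),P[:,2].mean(),P.min(0),P.max(0))
(cx,cy),r=cv2.minEnclosingCircle((P[:,:2]*1000).astype(np.float32)); print("lid",cx,cy,r, P.mean(0))
k=max(cv2.findContours(red,0,2)[0],key=cv2.contourArea); e=cv2.minEnclosingCircle(k); print(e,onplane(c,*e[0],.072))
J=P[:,:2].mean(0)
assert abs(J-[.63,-.206]).max()<.012
env.movel([J[0],J[1],.20],.3,rot=down(y)); env.movel([J[0],J[1],.114],.12,stop_force=6)
env.grip(.03,f_grip=50); s=env.get_state(); print(s["time"],s["tcp_pos"],s["opening"],s["gripper_force"],s["force"])
np.save("J.npy",J)
```

```text
3816 0.07148104488816569 [ 0.60700597 -0.23282356  0.06631694] [ 0.65445219 -0.18539643  0.07383239]
lid 630.7437744140625 -209.3827667236328 23.992937088012695 [ 0.63115733 -0.20820193  0.07148104]
((59.30772399902344, 104.32169342041016), 50.67938995361328) [ 0.49523653 -0.09849948  0.072     ]
5.325 [ 0.63158989 -0.20834153  0.11494053] 0.046582362236076605 50.6638902425766 [-0.139453    0.56962193  6.64127678]
```

Run:
```python
from h import *
s=env.get_state(); p=np.array(s["tcp_pos"])
env.movel([p[0],p[1],.23],.2); s=env.get_state(); print("lifted",s["time"],s["opening"],s["force"],s["torque"])
yaw=np.radians(72+37); W=np.array([.5467,.155]); off=-.0012*np.array([np.cos(yaw),np.sin(yaw)])
t=W-off
env.reach([*t,.23],down(yaw)); s=env.get_state(); print(s["time"],s["tcp_pos"],s["force"],s["qpos"][6])
a,_=camera("wrist"); cv2.imwrite("pics/w3.png",a)
```

```text
lifted 6.0583 0.046570970596137296 [ 0.24772357  0.08085614 -3.67064683] [ 0.0057118   0.02422826 -0.06018772]
7.4583 [0.54704991 0.15435327 0.23009884] [-0.32012859  0.38527524 -2.84643878] 0.20130059867399405
```

View pics/w3.png

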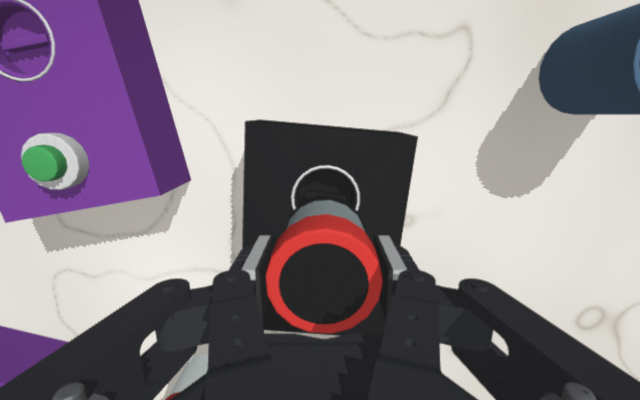

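The jar is held upright, with its disc centre near (323,281) and the well ring behind it near (326,197). I'll check the jar's offset in the tool frame from the disc, then lower it lightly.

Run:
```python
from h import *
a=cv2.imread("pics/w3.png"); s=env.get_state(); c=calibration("wrist"); hsv=cv2.cvtColor(a,cv2.COLOR_BGR2HSV)
red=cv2.inRange(hsv,(0,120,60),(8,255,255))|cv2.inRange(hsv,(172,120,60),(180,255,255)); red[:,:250]=0
ks,h=cv2.findContours(red,cv2.RETR_CCOMP,2); holes=[k for k,q in zip(ks,h[0]) if q[3]>=0]
e=cv2.fitEllipse(max(holes,key=cv2.contourArea)); p=np.array(s["tcp_pos"]); q=s["orientation"]
L=onplane(c,*e[0],p[2]-.043); print(e,L,R.from_quat([q[1],q[2],q[3],q[0]]).inv().apply(L-p))
env.dwell(.3); s=env.get_state(); print("settled",s["tcp_pos"],s["force"])
yaw=np.radians(109); W=np.array([.5467,.155]); t=W+.0012*np.array([np.cos(yaw),np.sin(yaw)])
env.movel([*t,.185],.15); env.dwell(.2); s=env.get_state(); print("tgt",t,s["tcp_pos"],s["force"])
f=env.movel([*t,.160],.02,stop_force=3.5); s=env.get_state(); print(f,s["time"],s["tcp_pos"],s["force"],s["torque"])
```

```text
((323.4498291015625, 283.45257568359375), (80.63662719726562, 89.22704315185547), 92.62709045410156) [0.54583568 0.15379521 0.18710849] [ 8.01228315e-05 -1.34941293e-03  4.29994330e-02]
settled [0.54653176 0.15556889 0.22998858] [-0.36781625  1.08005028 -2.06001521]
tgt [0.54630932 0.15613462] [0.54700316 0.15626676 0.18607524] [-0.24217332 -0.01245686 -2.74106829]
True 9.575 [0.54634262 0.15578769 0.16090058] [ 0.44338624 -1.27661725  6.8346057 ] [-0.04445382  0.03975881  0.00569688]
```

The contact height (TCP 0.1609) equals pick height plus 0.046, so the jar appears home already. I'll release, back off and check the lid height from depth.

Run:
```python
from h import *
s=env.get_state(); p=np.array(s["tcp_pos"]); env.movel([p[0],p[1],p[2]+.001],.02); print(env.get_state()["force"])
env.grip(.085); env.movel([p[0],p[1],.24],.25); env.dwell(.3)
c=calibration("wrist"); s=env.get_state(); a,d=camera("wrist"); cv2.imwrite("pics/w4.png",a); print(s["time"],s["tcp_pos"])
P=np.array([atdepth(c,x,y,d[y,x]) for y in range(150,400) for x in range(230,430) if d[y,x]>0])
r=np.hypot(*(P[:,:2]-[.5467,.155]).T); T=P[(r<.02)&(P[:,2]>.09)]; print("lid z",np.median(T[:,2]),len(T))
A=np.c_[T[:,:2]-[.5467,.155],np.ones(len(T))]; print("plane",np.linalg.lstsq(A,T[:,2],rcond=None)[0])
G=P[(r>.04)&(r<.06)&(P[:,2]>.04)&(P[:,2]<.08)]; print("grinder top",np.median(G[:,2]),len(G))
L=P[abs(P[:,2]-.118)<.006]; L=L[np.hypot(*(L[:,:2]-[.5467,.155]).T)<.035]; print(cv2.minEnclosingCircle((L[:,:2]*1000).astype(np.float32)))
```

```text
[ 0.20928752 -0.45584111 -2.90227857]
11.0583 [0.54583254 0.15562899 0.23903124]
lid z 0.2462992592637337 10372
plane [-2.03666458  5.21965039  0.16295596]
grinder top 0.05915136278300659 6251
((545.1532592773438, 154.80535888671875), 23.9502010345459)
```

View pics/w4.png

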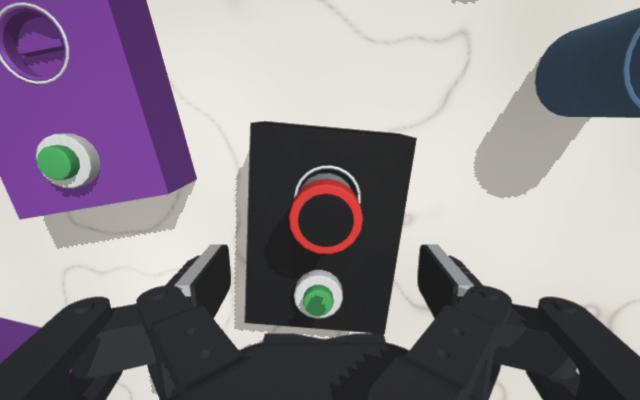

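The jar stands in the well with its lid at (326,216) and the button at (318,300). The lid plane fit picked up gripper points, so I'll redo it with a height limit.

Run:
```python
from h import *
c=calibration("wrist"); a,d=camera("wrist")
P=np.array([atdepth(c,x,y,d[y,x]) for y in range(150,330) for x in range(240,410) if d[y,x]>0])
T=P[(np.hypot(*(P[:,:2]-[.5452,.1548]).T)<.021)&(P[:,2]>.107)&(P[:,2]<.135)]; print("lid z",np.median(T[:,2]),len(T))
A=np.c_[T[:,:2]-[.5452,.1548],np.ones(len(T))]; print("plane",np.linalg.lstsq(A,T[:,2],rcond=None)[0])
b=P[(np.hypot(*(P[:,:2]-[.567,.0726]).T)<.011)]; b=b[abs(b[:,2]-.08)<.006];print("button",np.median(b[:,2]),len(b))
```

```text
lid z 0.11765057540595047 3161
plane [ 0.00056187 -0.00290497  0.11764334]
button 0.08018373403795534 504
```

Lid top is at 0.1177 and level, 58.5 mm above the measured grinder top against 58 nominal, so the jar is home. Now the button.

Run:
```python
from h import *
B=np.array([.567,.0726]); q=down(np.radians(109))
env.movel([*B,.24],.25,rot=q); env.grip(0.0,f_grip=20); env.movel([*B,.165],.15); env.dwell(.2)
f0=env.get_state()["force"][2]
for z in np.arange(.158,.1419,-.0015):
    st=env.movel([*B,z],.03,stop_force=10); env.dwell(.1); s=env.get_state(); F=s["force"][2]-f0
    print(round(z,4),s["tcp_pos"].round(4),round(F,2),st)
    if st or F>7.5: break
env.dwell(.2); env.movel([*B,.24],.15); env.dwell(.3)
o=camoff()
look([.5550,.12,.09],.26,np.radians(109)); c=calibration("wrist"); a,d=camera("wrist"); cv2.imwrite("pics/w5.png",a)
P=np.array([atdepth(c,x,y,d[y,x]) for y in range(100,330) for x in range(220,420) if d[y,x]>0])
T=P[(np.hypot(*(P[:,:2]-[.5455,.1548]).T)<.021)&(P[:,2]>.107)&(P[:,2]<.135)]; print("lid z",np.median(T[:,2]),len(T))
b=P[(np.hypot(*(P[:,:2]-B).T)<.011)]; b=b[abs(b[:,2]-.08)<.01];print("button",np.median(b[:,2]),len(b),env.get_state()["time"])
```

```text
0.158 [0.567  0.0726 0.158 ] -1.34 False
0.1565 [0.567  0.0726 0.1565] 0.17 False
0.155 [0.567  0.0726 0.155 ] -0.71 False
0.1535 [0.5672 0.0726 0.1537] 1.3 False
0.152 [0.5672 0.0726 0.1521] 2.08 False
0.1505 [0.5672 0.0726 0.1506] 3.56 False
0.149 [0.5672 0.0726 0.1491] 3.91 False
0.1475 [0.5672 0.0726 0.1485] 13.78 False
lid z 0.11764133682473414 2468
button 0.0798704044353103 1 17.8917
```

The force climbed to about 4 N through the travel, then jumped to 13.8 N at the hard stop, so the button went fully down. The jar's lid height hasn't changed and the arm is clear, so I'm handing in.

```bash
python3 -c "
from h import *
print(env.get_state()['tcp_pos'],env.get_state()['force']); print(job.job_done())"
```

```text
[0.55478204 0.12435893 0.28071875] [-0.41131778 -1.11889009 -0.02557159]
the job is handed in; nothing more can be done
None
```

The job is handed in: the grinding jar is seated in the black grinder's well (lid height and level checked by depth), the start button was pressed to its stop and released, and only the jar and button were handled; the final picture caught too little of the button to confirm it sprang back up, and no verdict was returned.

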